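# Snap the sprung radio stand over its centre, prove it and bolt it

## Task

Set up the fold-over radio stand: from the robot's side push its sprung prop away from the robot, past its over-centre point, until it snaps by itself onto its far stop, and come off it. Then prove it by pressing the prop's rail against that stop with about 10 N for half a second, and only after that slide the bolt knob fully home against its keeper. Never push or press any part of the stand harder than 20 N, and leave the other things on the desk where they are.

Things in the scene. Friction and masses are not known exactly. Their poses are not given: they have to be found in the camera images.
- stand: Heavy dark steel base plate screwed to the desk, 200 (x) x 190 (y) x 20 mm high; origin under its centre. Its +x points away from the robot (yaw within 0.45 rad), z up; all directions below are in this frame. Two aluminium hinge cheeks, 34 x 12 mm, at x 0, y +-66, up to z 60 mm. Bolt keeper: aluminium block 22 x 30 mm at x -55, y +48, up to z 44 mm.
- prop: The sprung prop: two round steel bars (10 mm thick, at y +-48 mm) from the hinge up to a flat black plastic rail. Origin on its hinge axis, which runs along the stand's y through (0, 0, 45) mm; z runs up along the bars, x is the rail's normal. Off the near stop: 5 to 7 N square to the rail, 9 to 12 N if pushed level, 15 N in all with rubbing.
- rail (a point): Centre of the prop's rail, 125 mm from the hinge axis. The rail is a slab 110 mm long (y), 34 mm high (108 to 142 mm from the hinge) and 10 mm thick. On its robot-side (-x) face, the one to push, sits a black rubber pad 70 mm long (y) and as high as the rail; a hand-set screw makes it stand 2 to 10 mm proud of that face, differently each time and not measured.
- prop_joint (a joint): Angle, rad. 0: on its near stop, leaning 0.70 from upright to the robot (the start). 0.70: upright. 1.40: on the firm far stop, leaning 0.70 away (pressing 1 mm further is 10 N or so). The over-centre point is at about 0.85: the spring's push fades to nothing there, and beyond it the prop runs away by itself and snaps to 1.40 within a second, where the spring keeps it.
- bolt: Steel sliding bolt on the plate, on the robot's side of the hinge, at x = -55 mm of the stand. Its knob is an upright square steel block 16 x 16 mm, from 23 to 59 mm above the desk. Origin under the knob's centre, 21.5 mm above the desk, axes as the stand's. While the prop is on its near stop it hangs over the bolt.
- knob (a point): Centre of the knob's top, 59.5 mm above the desk.
- bolt_joint (a joint): Travel, m, in the stand's +y direction: 0 fully drawn (knob at y -30 mm), 0.030 fully home on a firm stop (knob at y 0; home is 0.028 or more). Starts between 0 and 0.008; dry friction of about 2.5 N holds it where it is left. Push the knob's -y face; nothing stands within 50 mm of that face below 60 mm height.
- mug: White mug, 80 mm wide, 90 mm high; bystander, to be left alone. Origin under its centre.
- battery: Grey battery pack, 75 x 36 x 30 mm, lying on the desk; bystander, to be left alone.
- quad: Small black quadcopter with clear propellers, about 260 mm across and 45 mm high, on the desk; bystander, to be left alone.
- screwdriver: Screwdriver lying on the desk; bystander, to be left alone.

How it is judged:
By the outcome, as a careful person would: the job done as asked, in the order asked, and still so for the second after the job is handed in, with the robot touching nothing.
It also fails if it takes over 69 s, if anything falls off the work surface, if the arm or the gripper's body presses on something with over 40 N, if the wrist force passes 120 N, or if a joint passes its speed limit or range.

## Robot

A 7-joint arm with a two-finger parallel gripper is mounted at the origin on the work surface. World frame = base frame: x ahead of the robot, y to its left, z up, the work surface at z = 0. Lengths are in m, angles in rad, forces in N, time in s.
With the tool pointing down it reaches from about 0.4 to 0.85 m from the base axis. Payload 10.4 kg.
Tool frame: the origin (TCP) lies midway between the tips of the shut fingers; the grasp point (between the pads) lies 19 mm behind it (r.tcp_to_grasp is the distance from the TCP to the grasp point, in m); z points along the fingers, y is the direction in which the jaws open and shut (so a half turn about z gives the same grasp; the last joint's range is limited). The gripper opens to 87 mm and grips with 3 to 60 N. Pads are 19 mm wide; open, the fingers measure 117 mm over their backs; the gripper's body (75 mm by 190 mm) begins 51 mm behind the grasp point.
Start: joints at [1.11, 0.332, -0.065, 1.46, 0.022, 1.35, -0.088], TCP at [0.265, -0.566, 0.223] pointing down, gripper open.
Joint ranges: [-2.6, 2.6], [-0.5, 2.12], [-1.47, 1.34], [0.16, 2.42], [-1.27, 4.41], [0.06, 2.06], [-2.6, 2.6]. Speed limits (rad/s): [2.22, 2.22, 2.79, 2.79, 3.14, 3.14, 3.14].

## Interface

Orientations are given as a unit quaternion [x, y, z, w].
In Python, from bench import r gives the robot as it stands. The module is installed in compiled form; this text tells all that it offers.
- The arm moves only by the tool carry_out, never from a script. Its argument "steps" is one flat list of numbers, 6 for each row, row after row: the shift along the tool's x, y, z in units of 50 mm (1.0 is 50 mm), then the turn, a rotation vector about the tool's x, y, z in degrees. In form: [x, y, z, rx, ry, rz, x, y, z, rx, ry, rz, ...]. A call has exactly 10 rows; each row shifts and turns the commanded pose from where the row before left it, along the tool's axes as they then stand; what a row does not reach is not made up. A row lasts 1/8 s, in which the tool goes at most 62.5 mm and 10.7 degrees, less where a joint would pass 70% of its speed; a pose out of reach is approached as far as the arm can. A call is refused whole if a number of a shift passes 1 or a number of a turn 10.7, either way. A call with a gripper value outside its range is refused whole. "claw" is the opening in per cent of the stroke, from 0 (shut) to 100 (fully open), set as the call begins (left out, the last holds). The fingers move at their own pace and stop on an object; the grip force is fixed at half the most. Time passes only in rows, so rows that do not move let the fingers close, or fill a call up. It gives the time, the measured TCP pose, the force and the opening at its end, in the units of the state.
- r.state(): the state, without advancing time (a new reading comes with each control period).
- r.capture(name): name is "scene" or "top" or "wrist"; returns the picture (420x560x3 uint8, red, green, blue); there is no depth.
- r.get_calibration(name): a dict with "vertical_fov" (degrees; the focal length in pixels is half the picture's height over the tangent of half this angle, whatever the lens; pixels are square), "cx", "cy" (the principal point, pixels), "R" (3x3) and "t" (3): a world point X has camera coordinates R X + t; the wrist camera has in their place "mount" (4x4, takes a point from camera to tool coordinates, whose origin is the TCP and whose axes are the flange's). Camera axes: x right, y down, z forward; pixel columns grow to the right and rows downward; lengths in m; the calibration is good to about 2 mm. A picture is of the moment at which its call begins: read the wrist's pose just before it. get_calibration takes no time and is no camera call.
- r.sign_off(): hands the job in, once; it reports no verdict.
The state is a dict: "clock": time; "q": joint angles; "qd": joint speeds; "joint_efforts": joint torques, N m; "eef_pos": TCP position; "tcp_rot": TCP orientation; "ft_force": force on the tool from outside, world axes, zero at the start; "moment": the same for the moment, N m; "finger_gap": finger opening in m.
Only numpy, scipy, OpenCV 4.12 (cv2) and the standard library are available. Lean on these libraries where they do the work, as an engineer would, in place of code of your own. Each camera call takes 0.05 s, during which the arm holds its last target.

## Working session

There is one attempt and no reset: what is moved stays moved. The work goes in short steps, Python scripts to look and compute and a tool call to move; the robot and the scene stay as the last step left them, time stands still between calls to the robot, and variables do not carry over. Pictures are saved under pics/ and viewed, and the job is handed in when it is done.

Besides the shell and the picture viewer there is one more tool, called as name(argument=value, ...), one argument or row to a line, values as JSON. carry_out: Moves the arm, as the interface text tells. Its arguments: {"type":"object","properties":{"steps":{"type":"array","items":{"type":"number"}},"claw":{"type":"number"}},"required":["steps"]}

```bash
mkdir -p pics
python3 - <<'E'
from bench import r
import cv2
s=r.state(); print(s)
for n in ["scene","top","wrist"]:
    im=r.capture(n); cv2.imwrite(f"pics/{n}0.png",im[:,:,::-1]); c=r.get_calibration(n); print(n,c)
E
```

```text
{'clock': 0.0, 'q': array([ 1.1104445 ,  0.33289573, -0.06468556,  1.46092845,  0.02158069,
        1.34990487, -0.08848873]), 'qd': array([-0.00102691, -0.00175635,  0.00113014,  0.00054448, -0.00029106,
        0.00024821,  0.00192276]), 'joint_efforts': array([-1.00899058e-03, -6.23242092e+01,  2.48283515e-02, -3.89894664e+01,
       -6.13285205e-02,  3.98570951e-02,  1.13349743e-04]), 'eef_pos': array([ 0.26476963, -0.56572116,  0.22174515]), 'tcp_rot': array([ 9.76140358e-01,  2.17139315e-01, -1.81875058e-04, -6.97613351e-04]), 'ft_force': array([0.03979182, 0.03389906, 0.73633793]), 'moment': array([-0.00082236,  0.01674801, -0.02776192]), 'finger_gap': 0.0870384381529505}
scene {'vertical_fov': 50.333901662451964, 'cx': 277.04557719816484, 'cy': 211.8547396375289, 'R': array([[ 0.74566717,  0.66628278, -0.00690782],
       [ 0.46881405, -0.53198156, -0.70513049],
       [-0.47349113,  0.52255418, -0.70904392]]), 't': array([-0.37708507, -0.17142036,  1.59030172])}
top {'vertical_fov': 51.03641339247351, 'cx': 282.75633889566683, 'cy': 210.9650054039323, 'R': array([[ 0.02627463, -0.99962653, -0.0075136 ],
       [-0.99532041, -0.0254608 , -0.09321501],
       [ 0.0929889 ,  0.00992763, -0.99561765]]), 't': array([0.01024578, 0.52819146, 1.13340598])}
wrist {'vertical_fov': 65.52594475088085, 'cx': 283.67820586208916, 'cy': 206.9574904157633, 'mount': array([[ 5.00950654e-04, -9.62724848e-01, -2.70482193e-01,
         7.40585188e-02],
       [ 9.99999576e-01,  6.91258528e-04, -6.08325883e-04,
        -5.20715242e-04],
       [ 7.72623565e-04, -2.70481774e-01,  9.62724786e-01,
        -1.61211278e-01],
       [ 0.00000000e+00,  0.00000000e+00,  0.00000000e+00,
         1.00000000e+00]])}
```

View pics/scene0.png

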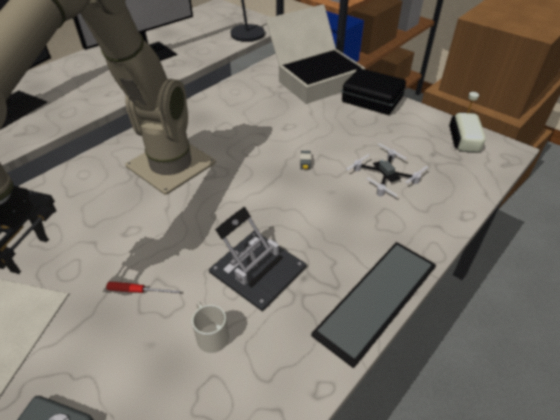

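View pics/top0.png

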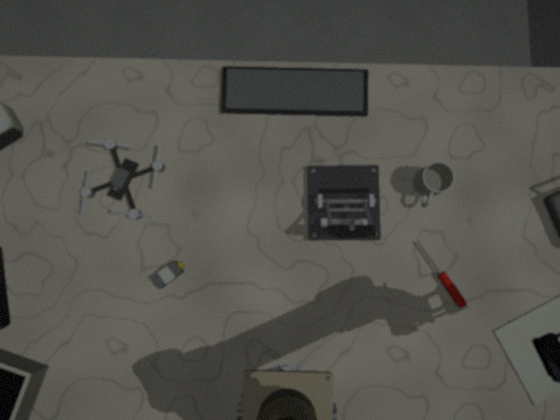

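Run:
```python
import cv2,numpy as np
t=cv2.imread("pics/top0.png")[150:255,280:400]; s=cv2.imread("pics/scene0.png")[195:315,200:320]
a=cv2.convertScaleAbs(cv2.resize(t,(480,420),interpolation=cv2.INTER_CUBIC),alpha=2.2,beta=0); cv2.imwrite("pics/topc.png",a)
a=cv2.resize(s,(600,600),interpolation=cv2.INTER_CUBIC); cv2.imwrite("pics/scenec.png",a)
```

```text
(no output)
```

View pics/topc.png

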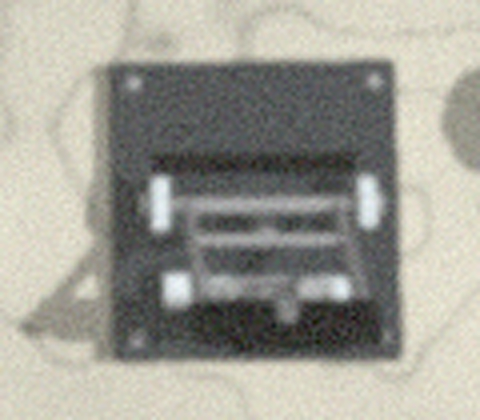

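View pics/scenec.png

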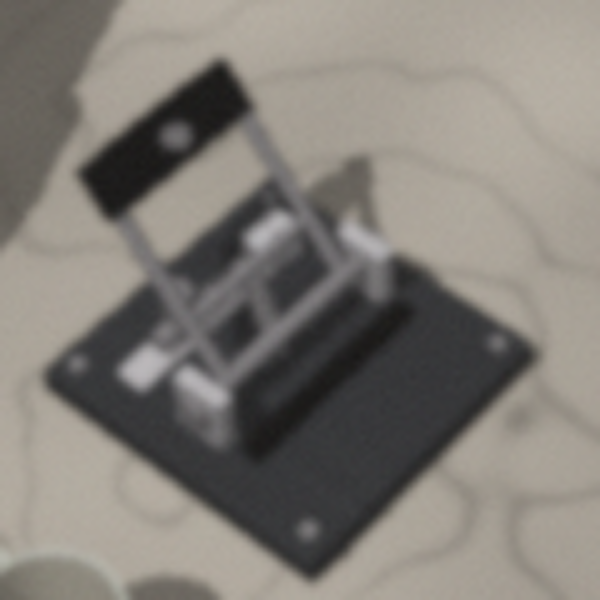

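```bash
cat > h.py <<'E'
import numpy as np
from bench import r
def cam(n):
    c=r.get_calibration(n); f=210/np.tan(np.radians(c["vertical_fov"]/2)); return c,f
def ray(n,u,v,z):
    c,f=cam(n); d=c["R"].T@np.array([(u-c["cx"])/f,(v-c["cy"])/f,1]); o=-c["R"].T@c["t"]
    return o+d*(z-o[2])/d[2]
def proj(n,X):
    c,f=cam(n); p=c["R"]@np.asarray(X)+c["t"]; return np.array([f*p[0]/p[2]+c["cx"],f*p[1]/p[2]+c["cy"]])
E
python3 - <<'E'
from h import *
def fit(tag,P,L):
    P=np.array(P)[:,:2];L=np.array(L);pc=P.mean(0);lc=L.mean(0)
    a=np.sum((L-lc)[:,0]*(P-pc)[:,1]-(L-lc)[:,1]*(P-pc)[:,0]);b=np.sum((L-lc)*(P-pc))
    y=np.arctan2(a,b);R=np.array([[np.cos(y),-np.sin(y)],[np.sin(y),np.cos(y)]])
    t=pc-R@lc; print(tag,y,t,"res mm",np.round(1e3*(P-(L@R.T+t)),1).tolist())
z=lambda p:(p[0]/4+280-.375,p[1]/4+150-.375)
w=lambda p:(p[0]/5+200-.4,p[1]/5+195-.4)
c=[(.1,.095),(.1,-.095),(-.1,-.095),(-.1,.095)]
fit("top corners",[ray("top",*z(p),.02) for p in [(108,64),(391,62),(400,355),(115,358)]],c)
T=[ray("top",*z(p),.02) for p in [(133,83),(376,81),(388,338),(137,341)]]
fit("top screws",T,[(.086,.081),(.086,-.081),(-.086,-.081),(-.086,.081)])
fit("top cheeks",[ray("top",*z(p),.06) for p in [(160,200),(369,199)]],[(0,.066),(0,-.066)])
# scene: corners of top: far-right image = +x+y? 
S=[ray("scene",*w(p),.02) for p in [(535,352),(313,572),(48,375)]]
fit("scene corners",S,[(.1,.095),(.1,-.095),(-.1,-.095)])
fit("scene screws",[ray("scene",*w(p),.02) for p in [(498,343),(308,529),(78,363)]],[(.086,.081),(.086,-.081),(-.086,-.081)])
fit("keeper", [ray("top",*z((177,285)),.044)],[(-.055,.048)])
E
```

```text
top corners 0.03757224779670397 [ 0.55667439 -0.13464877] res mm [[-1.8, -0.5], [-2.9, 0.9], [2.2, 1.3], [2.5, -1.8]]
top screws 0.04008191516277051 [ 0.55591722 -0.13797838] res mm [[0.2, 0.2], [-0.9, 0.5], [0.2, -1.7], [0.4, 1.0]]
top cheeks 0.03019903060695263 [ 0.55798495 -0.1365471 ] res mm [[-0.0, 0.7], [0.0, -0.7]]
scene corners 0.02419126072492248 [ 0.56130715 -0.14078327] res mm [[-1.5, -3.2], [-1.5, 1.6], [3.0, 1.5]]
scene screws 0.029209976012978665 [ 0.55501683 -0.13712995] res mm [[-0.5, -1.7], [-0.9, 1.1], [1.5, 0.6]]
keeper 0.0 [ 0.55797743 -0.1310394 ] res mm [[0.0, 0.0]]
```

```bash
cat >> h.py <<'E'
from scipy.spatial.transform import Rotation as Ro
YAW=0.033; C=np.array([0.5565,-0.1375,0]); RS=Ro.from_euler('z',YAW)
def S2W(p): return C+RS.apply(np.asarray(p,float)/1000)   # mm in stand -> world m
def W2S(p): return RS.inv().apply(np.asarray(p)-C)*1000
def Rt(tilt): # tool x along stand x, z down; tilt>0: fingers lean forward(+x)
    return RS*Ro.from_euler('y',-tilt)*Ro.from_euler('x',np.pi)
def tip(): 
    s=r.state(); return s["eef_pos"],Ro.from_quat(s["tcp_rot"])
def rows(p0,R0,wps):
    """wps: list of (p,R,n); prints constant-ish rows"""
    out=[]
    for p,R,n in wps:
        rv=(R0.inv()*R).as_rotvec()
        for k in range(n):
            Rk=R0*Ro.from_rotvec(rv*k/n)
            out.append(np.r_[Rk.inv().apply((p-p0)/n)/.05,np.degrees(rv/n)])
        p0,R0=p,R
    return np.array(out)
def stat():
    s=r.state();R=Ro.from_quat(s["tcp_rot"]);z=RS.inv().apply(R.as_matrix()[:,2]);x=RS.inv().apply(R.as_matrix()[:,0])
    print("t %.2f"%s["clock"],"stand mm",W2S(s["eef_pos"]).round(1),"F stand",RS.inv().apply(s["ft_force"]).round(2),"tilt %.3f yaw %.3f side %.3f"%(np.arctan2(z[0],-z[2]),np.arctan2(x[1],x[0]),z[1]),"gap %.3f"%s["finger_gap"])
E
python3 - <<'E'
from h import *
np.set_printoptions(suppress=True,precision=3)
stat()
p,R=tip()
print(rows(p,R,[(np.array([.35,-.34,.24]),Rt(0),10)]))
E
```

```text
t 0.15 stand mm [-305.6 -418.5  222. ] F stand [ 0.89 -0.07  0.52] tilt -0.000 yaw 0.405 side 0.001 gap 0.087
[[ 0.346 -0.337 -0.036 -0.005  0.001  2.319]
 [ 0.332 -0.351 -0.036 -0.005  0.001  2.319]
 [ 0.317 -0.364 -0.036 -0.005  0.001  2.319]
 [ 0.302 -0.376 -0.036 -0.005  0.001  2.319]
 [ 0.287 -0.388 -0.036 -0.005  0.001  2.319]
 [ 0.271 -0.399 -0.036 -0.005  0.001  2.319]
 [ 0.255 -0.41  -0.036 -0.005  0.001  2.319]
 [ 0.238 -0.42  -0.036 -0.005  0.001  2.319]
 [ 0.221 -0.429 -0.036 -0.005  0.001  2.319]
 [ 0.203 -0.438 -0.036 -0.005  0.001  2.319]]
```

carry_out(
  steps=[0.35,-0.34,-0.04,0,0,2.3,0.33,-0.35,-0.04,0,0,2.3,0.32,-0.36,-0.04,0,0,2.3,0.3,-0.38,-0.04,0,0,2.3,0.29,-0.39,-0.04,0,0,2.3,0.27,-0.4,-0.04,0,0,2.3,0.25,-0.41,-0.04,0,0,2.3,0.24,-0.42,-0.04,0,0,2.3,0.22,-0.43,-0.04,0,0,2.3,0.2,-0.44,-0.04,0,0,2.3],
  claw=0,
)

```text
clock: 1.4
eef_pos: [0.3498, -0.3388, 0.2425]
tcp_rot: [1.0, 0.018, -0.0, -0.0]
ft_force: [0.3, 0.3, 0.1]
finger_gap: 0.0019
```

Run:
```python
from h import *
np.set_printoptions(suppress=True,precision=3)
stat()
p,R=tip();print(r.state()["q"])
print(rows(p,R,[(S2W([-150,0,200]),Rt(.3),10)]))
```

```text
t 1.40 stand mm [-213.3 -194.4  242.5] F stand [0.27 0.29 0.08] tilt -0.000 yaw 0.002 side 0.000 gap 0.002
[ 0.871  0.027 -0.198  1.775  0.006  1.34  -0.864]
[[ 0.127 -0.388  0.085 -0.003  1.72   0.012]
 [ 0.125 -0.389  0.089 -0.003  1.72   0.012]
 [ 0.122 -0.389  0.092 -0.003  1.72   0.012]
 [ 0.119 -0.389  0.096 -0.003  1.72   0.012]
 [ 0.116 -0.389  0.099 -0.003  1.72   0.012]
 [ 0.113 -0.389  0.103 -0.003  1.72   0.012]
 [ 0.11  -0.389  0.106 -0.003  1.72   0.012]
 [ 0.106 -0.389  0.109 -0.003  1.72   0.012]
 [ 0.103 -0.389  0.113 -0.003  1.72   0.012]
 [ 0.099 -0.389  0.116 -0.003  1.72   0.012]]
```

carry_out(
  steps=[0.13,-0.39,0.09,0,1.7,0,0.13,-0.39,0.09,0,1.7,0,0.12,-0.39,0.09,0,1.7,0,0.12,-0.39,0.1,0,1.7,0,0.12,-0.39,0.1,0,1.7,0,0.11,-0.39,0.1,0,1.7,0,0.11,-0.39,0.11,0,1.7,0,0.11,-0.39,0.11,0,1.7,0,0.1,-0.39,0.11,0,1.7,0,0.1,-0.39,0.12,0,1.7,0],
)

```text
clock: 2.65
eef_pos: [0.4068, -0.1414, 0.1992]
tcp_rot: [0.989, 0.018, 0.149, -0.003]
ft_force: [0.3, 0.5, 0.1]
finger_gap: 0.0004
```

Run:
```python
from h import *
import cv2
np.set_printoptions(suppress=True,precision=3)
stat()
p,R=tip();print(r.state()["q"])
for n in ["scene","wrist"]:
    im=r.capture(n); cv2.imwrite(f"pics/{n}1.png",im[:,:,::-1])
    if n=="scene": cv2.imwrite("pics/scene1c.png",cv2.resize(im[160:310,170:330,::-1],(640,600),interpolation=cv2.INTER_CUBIC))
```

```text
t 2.65 stand mm [-149.8    1.1  199.2] F stand [0.34 0.53 0.08] tilt 0.298 yaw 0.003 side 0.001 gap 0.000
[ 0.743 -0.292 -0.359  2.168 -0.266  0.988 -1.032]
```

View pics/scene1c.png

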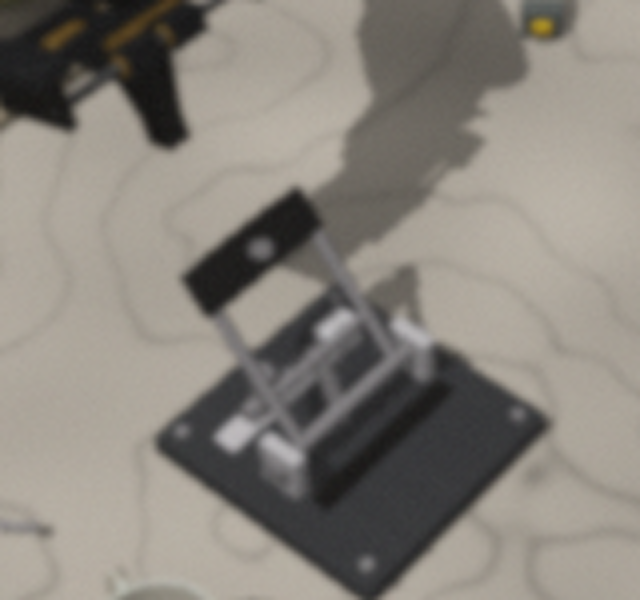

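View pics/wrist1.png

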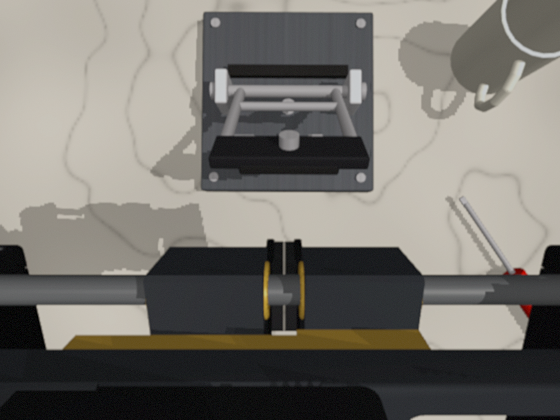

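```bash
cat >> h.py <<'E'
def wray(u,v,z,p,R):
    c=r.get_calibration("wrist");f=210/np.tan(np.radians(c["vertical_fov"]/2));M=c["mount"]
    d=R.apply(M[:3,:3]@np.array([(u-c["cx"])/f,(v-c["cy"])/f,1]));o=p+R.apply(M[:3,3]);return o+d*(z-o[2])/d[2]
E
python3 - <<'E'
from h import *
import cv2
p,R=tip()
for u,v in [(213,17),(361,23),(361,177),(213,177)]: print("screw",W2S(wray(u,v,.02,p,R)).round(1))
for u,v in [(221,73),(355,73)]: print("cheek top",W2S(wray(u,v,.06,p,R)).round(1))
im=cv2.imread("pics/wrist1.png")[120:200,190:390]
cv2.imwrite("pics/w1c.png",cv2.convertScaleAbs(cv2.resize(im,(800,320),interpolation=cv2.INTER_CUBIC),alpha=2,beta=10))
E
```

```text
screw [89.9 82.  20. ]
screw [ 84.1 -81.   20. ]
screw [-85.8 -81.1  20. ]
screw [-86.8  80.1  20. ]
cheek top [10.2 64.7 60. ]
cheek top [ 11.  -65.8  60. ]
```

View pics/w1c.png

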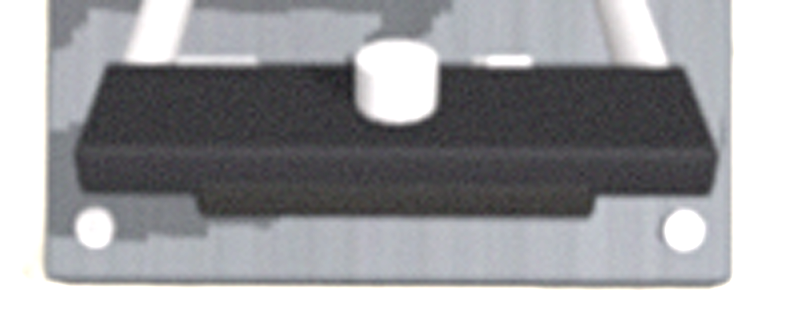

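```bash
cat >> h.py <<'E'
def plan(th,tau,p=6,back=22,half=9.5):
    a=.7-th; up=np.array([-np.sin(a),np.cos(a)]); nx=np.array([np.cos(a),np.sin(a)])
    E=np.array([0,45])+142*up-(5+p)*nx
    tz=np.array([np.sin(tau),-np.cos(tau)]); tx=np.array([np.cos(tau),np.sin(tau)])
    T=E+back*tz-half*tx; return S2W([T[0],0,T[1]])
E
python3 - <<'E'
from h import *
np.set_printoptions(suppress=True,precision=3,linewidth=120)
p,R=tip()
c=plan(0,.3); print(W2S(c))
print(rows(p,R,[(S2W([-130,0,121]),Rt(.3),6),(c-S2W([6,0,0])+S2W([0,0,0]),Rt(.3),4)])[[0,5,6,9]])
p,R=c,Rt(.3)
ths=np.linspace(0,.96,41)
o=rows(p,R,[(plan(t,.3-.5*t),Rt(.3-.5*t),1) for t in ths[1:]])
print(o[1::3])
E
```

```text
[-102.466    0.     122.696]
[[-0.012  0.007  0.268 -0.014  0.029  0.051]
 [-0.012  0.007  0.268 -0.014  0.029  0.051]
 [ 0.105  0.     0.024  0.     0.     0.   ]
 [ 0.105  0.     0.024  0.     0.     0.   ]]
[[ 0.056 -0.    -0.032  0.    -0.688 -0.   ]
 [ 0.057 -0.    -0.03   0.    -0.688 -0.   ]
 [ 0.058 -0.    -0.028  0.    -0.688 -0.   ]
 [ 0.059  0.    -0.025  0.    -0.688 -0.   ]
 [ 0.06  -0.    -0.023  0.    -0.688 -0.   ]
 [ 0.061 -0.    -0.021  0.    -0.688 -0.   ]
 [ 0.061  0.    -0.018 -0.    -0.688 -0.   ]
 [ 0.062  0.    -0.016  0.    -0.688 -0.   ]
 [ 0.062 -0.    -0.014 -0.    -0.688 -0.   ]
 [ 0.063 -0.    -0.011 -0.    -0.688 -0.   ]
 [ 0.063  0.    -0.009  0.    -0.688 -0.   ]
 [ 0.063  0.    -0.006  0.    -0.688 -0.   ]
 [ 0.063  0.    -0.004  0.    -0.688 -0.   ]]
```

carry_out(
  steps=[-0.01,0.01,0.27,0,0,0,-0.01,0.01,0.27,0,0,0,-0.01,0,0.27,0,0,0,-0.01,0,0.27,0,0,0,-0.01,0,0.27,0,0,0,-0.01,0,0.26,0,0,0,0.11,0,0.02,0,0,0,0.1,0,0.02,0,0,0,0.1,0,0.02,0,0,0,0.1,0,0.02,0,0,0],
)

```text
clock: 4.0
eef_pos: [0.4486, -0.1421, 0.1242]
tcp_rot: [0.989, 0.018, 0.148, -0.002]
ft_force: [0.8, 0.0, 0.5]
finger_gap: 0.0003
```

Run:
```python
from h import *
stat()
import cv2
im=r.capture("wrist");cv2.imwrite("pics/wrist2.png",im[:,:,::-1])
```

```text
t 4.00 stand mm [-108.    -1.   124.2] F stand [ 0.83 -0.02  0.48] tilt 0.297 yaw 0.004 side 0.001 gap 0.000
```

View pics/wrist2.png

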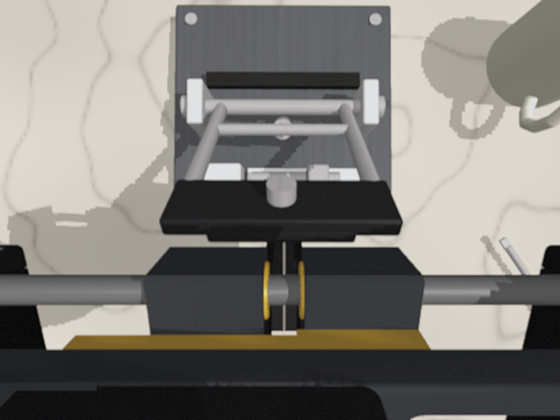

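carry_out(
  steps=[0.05,0,-0.01,0,0,0,0.05,0,-0.01,0,0,0,0.055,0,-0.035,0,-0.7,0,0.055,0,-0.035,0,-0.7,0,0.055,0,-0.035,0,-0.7,0,0.055,0,-0.03,0,-0.7,0,0.055,0,-0.03,0,-0.7,0,0,0,0,0,0,0,0,0,0,0,0,0,0,0,0,0,0,0],
)

```text
clock: 5.3
eef_pos: [0.4633, -0.1414, 0.1378]
tcp_rot: [0.993, 0.018, 0.118, -0.002]
ft_force: [-2.6, -0.7, -4.6]
finger_gap: 0.0004
```

Run:
```python
from h import *
stat()
import cv2
im=r.capture("wrist");cv2.imwrite("pics/wrist3.png",im[:,:,::-1])
```

```text
t 5.30 stand mm [-93.2  -0.8 137.8] F stand [-2.62 -0.57 -4.57] tilt 0.236 yaw 0.003 side 0.001 gap 0.000
```

View pics/wrist3.png

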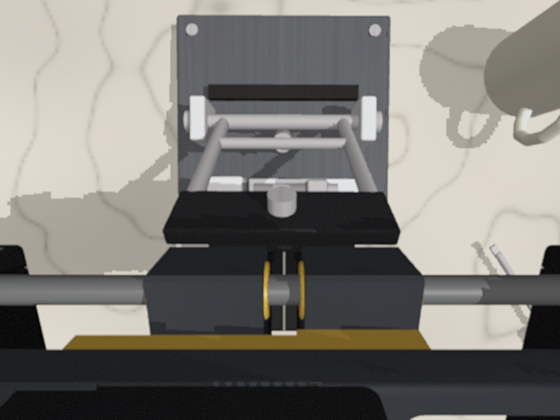

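carry_out(
  steps=[0.058,0,-0.028,0,-0.7,0,0.058,0,-0.027,0,-0.7,0,0.058,0,-0.026,0,-0.7,0,0.059,0,-0.025,0,-0.7,0,0.059,0,-0.025,0,-0.7,0,0.059,0,-0.024,0,-0.7,0,0.06,0,-0.023,0,-0.7,0,0.06,0,-0.022,0,-0.7,0,0.06,0,-0.022,0,-0.7,0,0.06,0,-0.021,0,-0.7,0],
)

```text
clock: 6.6
eef_pos: [0.4913, -0.1406, 0.1561]
tcp_rot: [0.998, 0.018, 0.057, -0.001]
ft_force: [-5.6, 0.6, 2.5]
finger_gap: 0.0005
```

Run:
```python
from h import *
stat()
for t in np.arange(.3,.5,.02): print(round(t,2),W2S(plan(t,.3-.5*t)).round(1))
```

```text
t 6.60 stand mm [-65.3  -0.9 156.1] F stand [-5.6   0.76  2.51] tilt 0.114 yaw 0.003 side -0.000 gap 0.000
0.3 [-71.5   0.  148.3]
0.32 [-69.2   0.  149.7]
0.34 [-66.9  -0.  151. ]
0.36 [-64.5   0.  152.2]
0.38 [-62.1   0.  153.4]
0.4 [-59.7   0.  154.6]
0.42 [-57.3  -0.  155.7]
0.44 [-54.8  -0.  156.7]
0.46 [-52.4   0.  157.7]
0.48 [-49.9  -0.  158.6]
```

Run:
```python
from h import *
np.set_printoptions(suppress=True,precision=3,linewidth=120)
p,R=tip()
ths=np.linspace(.36,.96,21)
print(rows(p,R,[(plan(t,.12-.4*(t-.36),back=20),Rt(.12-.4*(t-.36)),1) for t in ths[1:]])[::2])
```

```text
[[ 0.083 -0.018  0.013  0.011 -0.365  0.189]
 [ 0.078  0.    -0.023 -0.    -0.688 -0.   ]
 [ 0.079  0.    -0.02  -0.    -0.688 -0.   ]
 [ 0.079 -0.    -0.017 -0.    -0.688  0.   ]
 [ 0.08   0.    -0.014  0.    -0.688  0.   ]
 [ 0.08  -0.    -0.011 -0.    -0.688 -0.   ]
 [ 0.08   0.    -0.008  0.    -0.688  0.   ]
 [ 0.081  0.    -0.005  0.    -0.688 -0.   ]
 [ 0.081 -0.    -0.002  0.    -0.688 -0.   ]
 [ 0.081 -0.     0.001  0.    -0.688  0.   ]]
```

carry_out(
  steps=[0.07,0,-0.01,0,-0.7,0,0.078,0,-0.02,0,-0.7,0,0.078,0,-0.022,0,-0.7,0,0.079,0,-0.021,0,-0.7,0,0.079,0,-0.02,0,-0.7,0,0.079,0,-0.018,0,-0.7,0,0.079,0,-0.017,0,-0.7,0,0.079,0,-0.016,0,-0.7,0,0.08,0,-0.014,0,-0.7,0,0.08,0,-0.012,0,-0.7,0],
)

```text
clock: 7.85
eef_pos: [0.5291, -0.139, 0.1658]
tcp_rot: [1.0, 0.018, -0.005, 0.0]
ft_force: [-0.9, -1.3, 1.1]
finger_gap: 0.0004
```

Run:
```python
from h import *
stat()
for t in np.arange(.58,.74,.02): print(round(t,2),W2S(plan(t,.12-.4*(t-.36),back=20)).round(1))
```

```text
t 7.85 stand mm [-27.5  -0.6 165.8] F stand [-0.97 -1.26  1.11] tilt -0.009 yaw 0.003 side -0.000 gap 0.000
0.58 [-36.8  -0.  164.4]
0.6 [-34.1   0.  165. ]
0.62 [-31.5   0.  165.5]
0.64 [-28.8  -0.  166. ]
0.66 [-26.2  -0.  166.4]
0.68 [-23.5  -0.  166.8]
0.7 [-20.8   0.  167.2]
0.72 [-18.1   0.  167.4]
0.74 [-15.4   0.  167.6]
```

carry_out(
  steps=[0.08,0,-0.01,0,-0.7,0,0.08,0,-0.008,0,-0.7,0,0.08,0,-0.007,0,-0.7,0,0.08,0,-0.006,0,-0.7,0,0.08,0,-0.004,0,-0.7,0,0.08,0,-0.003,0,-0.7,0,0.08,0,-0.002,0,-0.7,0,0.08,0,0,0,-0.7,0,0,0,0,0,0,0,0,0,0,0,0,0],
)

```text
clock: 9.1
eef_pos: [0.5606, -0.1379, 0.1661]
tcp_rot: [0.998, 0.018, -0.053, 0.001]
ft_force: [-0.5, -0.6, -0.4]
finger_gap: 0.0003
```

Run:
```python
from h import *
stat()
import cv2
im=r.capture("wrist");cv2.imwrite("pics/wrist4.png",im[:,:,::-1])
```

```text
t 9.10 stand mm [  4.1  -0.5 166.1] F stand [-0.48 -0.61 -0.38] tilt -0.106 yaw 0.003 side -0.000 gap 0.000
```

View pics/wrist4.png

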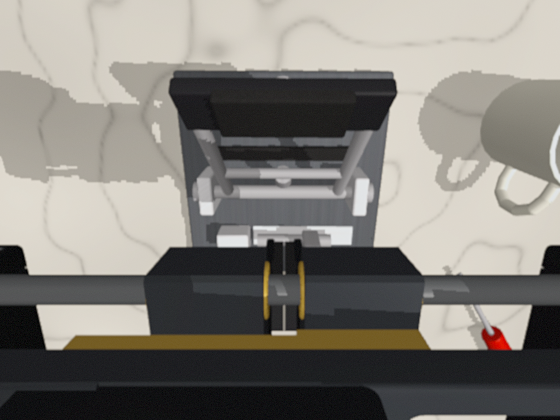

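Run:
```python
from h import *
np.set_printoptions(suppress=True,precision=3,linewidth=120)
p,R=tip()
print(rows(p,R,[(S2W([52,0,153.5]),Rt(.4),9)]))
```

```text
[[ 0.109 -0.001  0.017 -0.002  3.224  0.021]
 [ 0.108 -0.001  0.023 -0.002  3.224  0.021]
 [ 0.106 -0.001  0.029 -0.002  3.224  0.021]
 [ 0.105 -0.001  0.035 -0.002  3.224  0.021]
 [ 0.102 -0.001  0.041 -0.002  3.224  0.021]
 [ 0.1   -0.001  0.046 -0.002  3.224  0.021]
 [ 0.097 -0.001  0.052 -0.002  3.224  0.021]
 [ 0.094 -0.001  0.057 -0.002  3.224  0.021]
 [ 0.091 -0.001  0.062 -0.002  3.224  0.021]]
```

carry_out(
  steps=[0.11,0,0.02,0,3.2,0,0.11,0,0.02,0,3.2,0,0.11,0,0.03,0,3.2,0,0.1,0,0.03,0,3.2,0,0.1,0,0.04,0,3.2,0,0.1,0,0.05,0,3.2,0,0.1,0,0.05,0,3.2,0,0.09,0,0.06,0,3.2,0,0.09,0,0.06,0,3.2,0,0,0,0,0,0,0],
)

```text
clock: 10.4
eef_pos: [0.6075, -0.1365, 0.1531]
tcp_rot: [0.98, 0.018, 0.196, -0.003]
ft_force: [0.1, 0.5, 0.5]
finger_gap: 0.0004
```

Run:
```python
from h import *
stat()
_,R=tip(); print(R.inv().apply(RS.apply([.765,0,-.644])))
import cv2
im=r.capture("wrist");cv2.imwrite("pics/wrist5.png",im[:,:,::-1])
im=r.capture("scene");cv2.imwrite("pics/scene5.png",cv2.resize(im[160:310,200:360,::-1],(640,600),interpolation=cv2.INTER_CUBIC))
```

```text
t 10.40 stand mm [ 51.   -0.7 153.1] F stand [0.15 0.5  0.51] tilt 0.395 yaw 0.003 side 0.001 gap 0.000
[0.45802697 0.00171047 0.88891471]
```

View pics/wrist5.png

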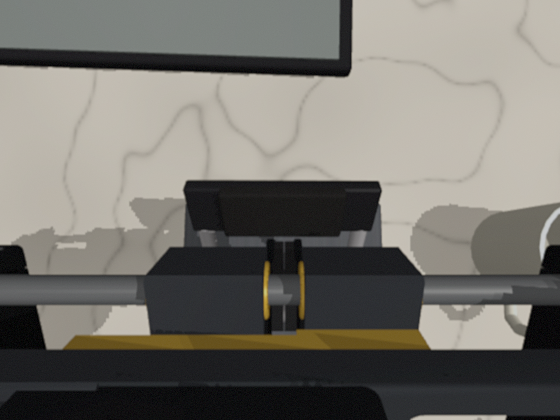

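View pics/scene5.png

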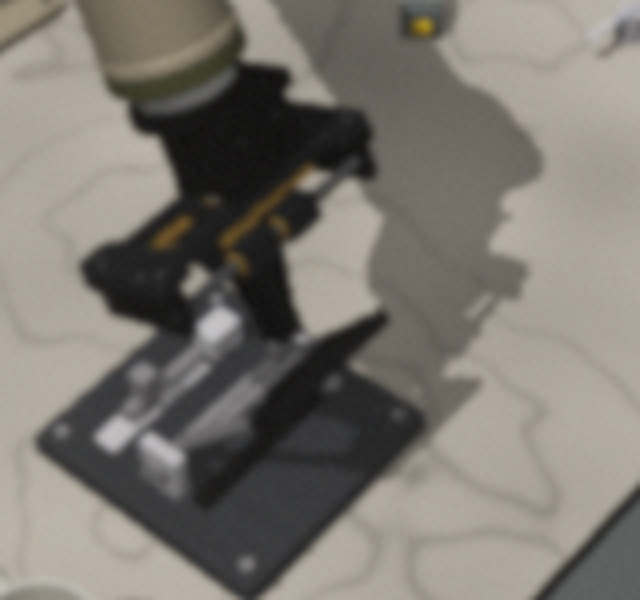

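carry_out(
  steps=[0.01,0,0.02,0,0,0,0.01,0,0.02,0,0,0,0.01,0,0.02,0,0,0,0.01,0,0.02,0,0,0,0.01,0,0.02,0,0,0,0.01,0,0.02,0,0,0,0.01,0,0.02,0,0,0,0.01,0,0.02,0,0,0,0.01,0,0.02,0,0,0,0.01,0,0.02,0,0,0],
)

```text
clock: 11.75
eef_pos: [0.617, -0.1359, 0.146]
tcp_rot: [0.98, 0.018, 0.197, -0.004]
ft_force: [-0.1, 0.4, 0.9]
finger_gap: 0.0002
```

carry_out(
  steps=[0.002,0,0.004,0,0,0,0.002,0,0.004,0,0,0,0.002,0,0.004,0,0,0,0.002,0,0.004,0,0,0,0.002,0,0.004,0,0,0,0,0,0,0,0,0,0,0,0,0,0,0,0,0,0,0,0,0,0,0,0,0,0,0,0,0,0,0,0,0],
)

```text
clock: 13.0
eef_pos: [0.6178, -0.1358, 0.1453]
tcp_rot: [0.98, 0.018, 0.197, -0.004]
ft_force: [0.4, 0.0, 0.0]
finger_gap: 0.0007
```

Run:
```python
from h import *
stat()
```

```text
t 13.00 stand mm [ 61.3  -0.4 145.3] F stand [0.41 0.02 0.05] tilt 0.396 yaw 0.003 side 0.001 gap 0.001
```

carry_out(
  steps=[0.002,0,0.004,0,0,0,0.002,0,0.004,0,0,0,0.002,0,0.004,0,0,0,0.002,0,0.004,0,0,0,0.002,0,0.004,0,0,0,0,0,0,0,0,0,0,0,0,0,0,0,0,0,0,0,0,0,0,0,0,0,0,0,0,0,0,0,0,0],
)

```text
clock: 14.25
eef_pos: [0.6186, -0.1358, 0.1446]
tcp_rot: [0.98, 0.018, 0.197, -0.004]
ft_force: [0.4, -0.0, 0.1]
finger_gap: 0.0008
```

carry_out(
  steps=[0.002,0,0.004,0,0,0,0.002,0,0.004,0,0,0,0.002,0,0.004,0,0,0,0.002,0,0.004,0,0,0,0.002,0,0.004,0,0,0,0,0,0,0,0,0,0,0,0,0,0,0,0,0,0,0,0,0,0,0,0,0,0,0,0,0,0,0,0,0],
)

```text
clock: 15.5
eef_pos: [0.6195, -0.1357, 0.1439]
tcp_rot: [0.98, 0.018, 0.197, -0.004]
ft_force: [0.9, -0.3, 0.3]
finger_gap: 0.0002
```

carry_out(
  steps=[0.002,0,0.004,0,0,0,0.002,0,0.004,0,0,0,0.002,0,0.004,0,0,0,0.002,0,0.004,0,0,0,0.002,0,0.004,0,0,0,0,0,0,0,0,0,0,0,0,0,0,0,0,0,0,0,0,0,0,0,0,0,0,0,0,0,0,0,0,0],
)

```text
clock: 16.75
eef_pos: [0.6203, -0.1357, 0.1432]
tcp_rot: [0.98, 0.018, 0.197, -0.004]
ft_force: [-0.5, 0.1, 1.2]
finger_gap: 0.0006
```

Run:
```python
from h import *
stat()
import cv2
im=r.capture("wrist");cv2.imwrite("pics/wrist6.png",cv2.resize(im[160:260,200:360,::-1],(800,500),interpolation=cv2.INTER_CUBIC))
```

```text
t 16.75 stand mm [ 63.8  -0.3 143.2] F stand [-0.53  0.13  1.22] tilt 0.396 yaw 0.003 side 0.001 gap 0.001
```

View pics/wrist6.png

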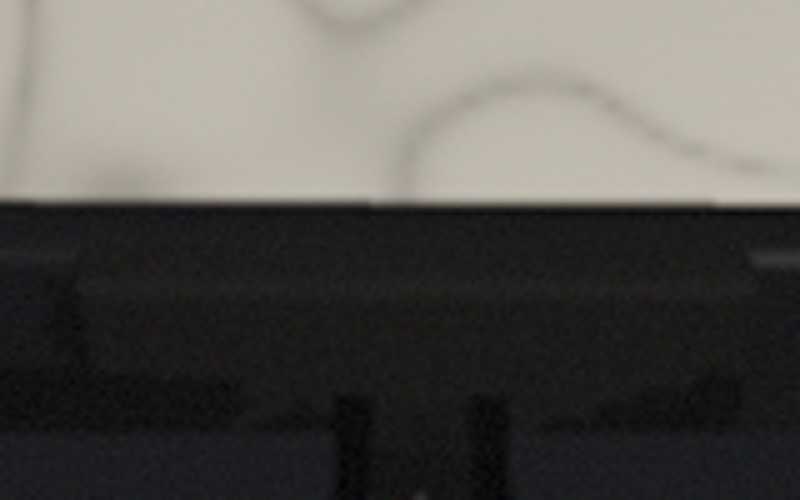

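carry_out(
  steps=[0.002,0,0.004,0,0,0,0.002,0,0.004,0,0,0,0.002,0,0.004,0,0,0,0.002,0,0.004,0,0,0,0,0,0,0,0,0,0,0,0,0,0,0,0,0,0,0,0,0,0,0,0,0,0,0,0,0,0,0,0,0,0,0,0,0,0,0],
)

```text
clock: 18.05
eef_pos: [0.6208, -0.1357, 0.1427]
tcp_rot: [0.98, 0.018, 0.197, -0.003]
ft_force: [-6.4, 0.7, 6.1]
finger_gap: 0.0002
```

carry_out(
  steps=[0.001,0,0.002,0,0,0,0,0,0,0,0,0,0,0,0,0,0,0,0,0,0,0,0,0,0,0,0,0,0,0,0,0,0,0,0,0,0,0,0,0,0,0,0,0,0,0,0,0,0,0,0,0,0,0,0,0,0,0,0,0],
)

```text
clock: 19.3
eef_pos: [0.6208, -0.1358, 0.1427]
tcp_rot: [0.98, 0.018, 0.197, -0.003]
ft_force: [-7.7, -0.2, 6.5]
finger_gap: 0.0002
```

Run:
```python
from h import *
import numpy as np
d=np.array([.765,0,-.644])
for i in range(4):
    stat(); print(RS.inv().apply(r.state()["ft_force"])@d); r.capture("wrist")
```

```text
t 19.30 stand mm [ 64.3  -0.4 142.7] F stand [-7.66  0.01  6.46] tilt 0.396 yaw 0.003 side 0.001 gap 0.000
-10.01944309406008
t 19.35 stand mm [ 64.3  -0.4 142.7] F stand [-6.89  0.32  6.01] tilt 0.396 yaw 0.003 side 0.001 gap 0.000
-9.137392405556188
t 19.40 stand mm [ 64.3  -0.4 142.7] F stand [-7.89  0.76  6.27] tilt 0.396 yaw 0.003 side 0.001 gap 0.001
-10.078395252777995
t 19.45 stand mm [ 64.3  -0.4 142.7] F stand [-7.49  0.71  7.31] tilt 0.396 yaw 0.003 side 0.001 gap 0.000
-10.442458307706751
```

Run:
```python
from h import *
np.set_printoptions(suppress=True,precision=3,linewidth=120)
p,R=tip()
d=np.array([.765,0,-.644])
a=S2W(W2S(p)-15*d)
print(rows(p,R,[(a,R,2),(S2W([-10,-40,150]),Rt(.1),8)]))
```

```text
[[-0.069 -0.    -0.133  0.     0.     0.   ]
 [-0.069 -0.    -0.133  0.     0.     0.   ]
 [-0.148  0.099 -0.055 -0.004 -2.118  0.024]
 [-0.149  0.099 -0.05  -0.004 -2.118  0.024]
 [-0.151  0.099 -0.044 -0.004 -2.118  0.024]
 [-0.153  0.099 -0.039 -0.004 -2.118  0.024]
 [-0.154  0.099 -0.033 -0.004 -2.118  0.024]
 [-0.155  0.099 -0.027 -0.004 -2.118  0.024]
 [-0.156  0.099 -0.021 -0.004 -2.118  0.024]
 [-0.156  0.099 -0.016 -0.004 -2.118  0.024]]
```

carry_out(
  steps=[-0.07,0,-0.13,0,0,0,-0.07,0,-0.13,0,0,0,-0.15,0.1,-0.06,0,-2.1,0,-0.15,0.1,-0.05,0,-2.1,0,-0.15,0.1,-0.04,0,-2.1,0,-0.15,0.1,-0.04,0,-2.1,0,-0.15,0.1,-0.03,0,-2.1,0,-0.16,0.1,-0.03,0,-2.1,0,-0.16,0.1,-0.02,0,-2.1,0,-0.16,0.1,-0.02,0,-2.1,0],
)

```text
clock: 20.75
eef_pos: [0.5473, -0.1786, 0.1498]
tcp_rot: [0.999, 0.018, 0.051, -0.001]
ft_force: [-0.6, 0.9, -0.3]
finger_gap: 0.0003
```

Run:
```python
from h import *
np.set_printoptions(suppress=True,precision=3,linewidth=120)
stat()
p,R=tip()
print(rows(p,R,[(S2W([-55,-75,130]),Rt(0),9)]))
```

```text
t 20.75 stand mm [-10.5 -40.8 149.8] F stand [-0.56  0.93 -0.34] tilt 0.102 yaw 0.003 side 0.000 gap 0.000
[[-0.103  0.076  0.034 -0.001 -0.651  0.021]
 [-0.103  0.076  0.035 -0.001 -0.651  0.021]
 [-0.102  0.076  0.036 -0.001 -0.651  0.021]
 [-0.102  0.076  0.037 -0.001 -0.651  0.021]
 [-0.101  0.076  0.038 -0.001 -0.651  0.021]
 [-0.101  0.076  0.04  -0.001 -0.651  0.021]
 [-0.1    0.076  0.041 -0.001 -0.651  0.021]
 [-0.1    0.076  0.042 -0.001 -0.651  0.021]
 [-0.099  0.076  0.043 -0.001 -0.651  0.021]]
```

carry_out(
  steps=[-0.1,0.076,0.034,0,-0.65,0,-0.1,0.076,0.035,0,-0.65,0,-0.1,0.076,0.036,0,-0.65,0,-0.1,0.076,0.037,0,-0.65,0,-0.1,0.076,0.038,0,-0.65,0,-0.1,0.076,0.04,0,-0.65,0,-0.1,0.076,0.041,0,-0.65,0,-0.1,0.076,0.042,0,-0.65,0,-0.1,0.076,0.043,0,-0.65,0,0,0,0,0,0,0],
)

```text
clock: 22.0
eef_pos: [0.5047, -0.2145, 0.1294]
tcp_rot: [1.0, 0.018, 0.0, -0.0]
ft_force: [-0.7, 0.6, -0.1]
finger_gap: 0.0004
```

Run:
```python
from h import *
import cv2
stat()
im=r.capture("wrist");cv2.imwrite("pics/wrist7.png",im[:,:,::-1])
im=r.capture("top");cv2.imwrite("pics/top7.png",cv2.convertScaleAbs(cv2.resize(im[150:255,280:400,::-1],(640,560),interpolation=cv2.INTER_CUBIC),alpha=2))
```

```text
t 22.00 stand mm [-54.3 -75.3 129.4] F stand [-0.68  0.61 -0.13] tilt 0.000 yaw 0.003 side 0.000 gap 0.000
```

View pics/wrist7.png

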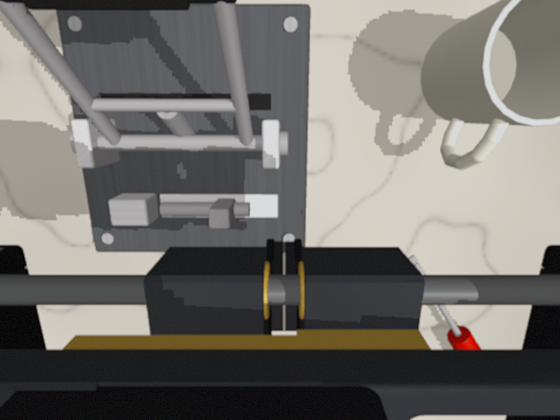

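Run:
```python
from h import *
import cv2
im=cv2.imread("pics/wrist7.png")[180:250,90:300]
cv2.imwrite("pics/w7c.png",cv2.convertScaleAbs(cv2.resize(im,(798,266),interpolation=cv2.INTER_CUBIC),alpha=1.6))
```

```text
(no output)
```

View pics/w7c.png

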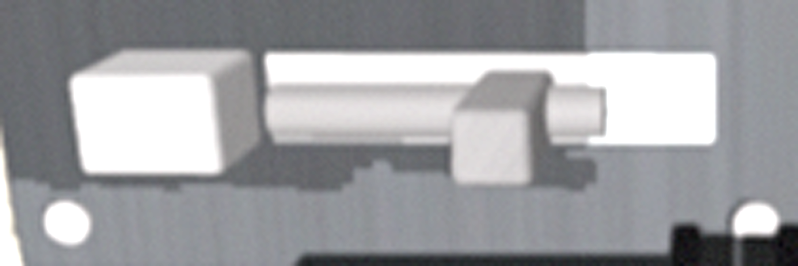

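View pics/top7.png

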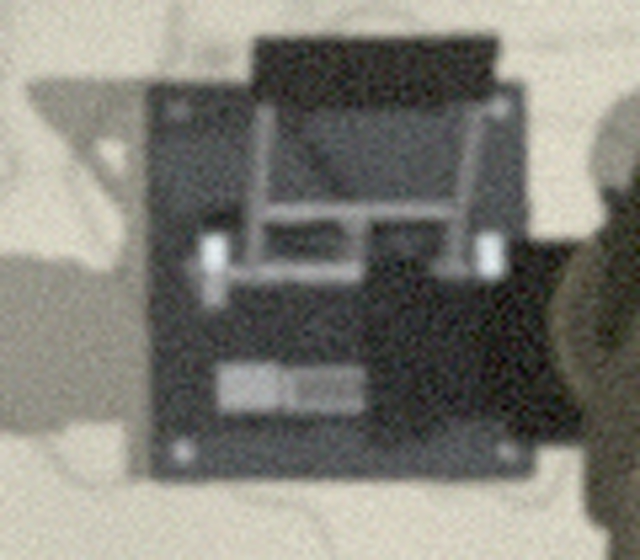

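Run:
```python
from h import *
np.set_printoptions(suppress=True,precision=3,linewidth=120)
p,R=tip()
c=lambda u,v:(u/3.8+90-.4,v/3.8+180-.4)
for q in [(455,108),(532,108),(532,182),(452,182)]: print("knob top",W2S(wray(*c(*q),.0595,p,R)).round(1))
for z in (.025,.03,.04): print("rod end",W2S(wray(*c(605,112),z,p,R)).round(1))
# finger extents in view
print(rows(p,R,[(S2W([-55,-65,43]),Rt(0),10)])[0])
```

```text
knob top [-46.  -19.4  59.5]
knob top [-46.  -34.3  59.5]
knob top [-61.2 -33.7  59.5]
knob top [-61.2 -17.9  59.5]
rod end [-56.7 -44.6  25. ]
rod end [-55.2 -45.2  30. ]
rod end [-52.3 -46.3  40. ]
[-0.002 -0.02   0.173 -0.    -0.006  0.019]
```

carry_out(
  steps=[0,-0.02,0.17,0,0,0,0,-0.02,0.17,0,0,0,0,-0.02,0.17,0,0,0,0,-0.02,0.17,0,0,0,0,-0.02,0.17,0,0,0,0,-0.02,0.17,0,0,0,0,-0.02,0.17,0,0,0,0,-0.02,0.17,0,0,0,0,-0.02,0.17,0,0,0,0,-0.02,0.17,0,0,0],
)

```text
clock: 23.35
eef_pos: [0.5048, -0.2041, 0.0441]
tcp_rot: [1.0, 0.018, 0.0, 0.0]
ft_force: [0.9, 0.6, -0.0]
finger_gap: 0.0005
```

Run:
```python
from h import *
import cv2
stat()
im=r.capture("wrist");cv2.imwrite("pics/wrist8.png",im[:,:,::-1])
```

```text
t 23.35 stand mm [-53.9 -64.9  44.1] F stand [ 0.97  0.53 -0.02] tilt 0.001 yaw 0.003 side -0.000 gap 0.001
```

View pics/wrist8.png

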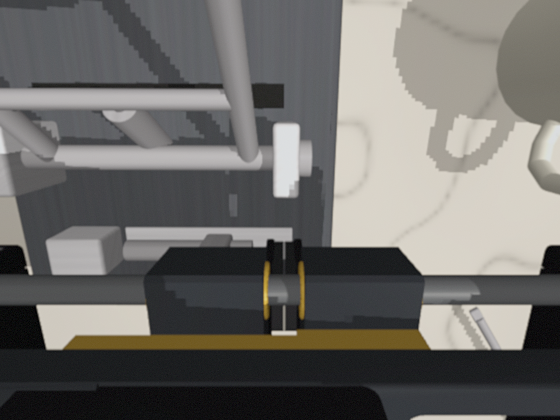

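carry_out(
  steps=[-0.002,-0.06,0,0,0,0,-0.002,-0.06,0,0,0,0,-0.002,-0.06,0,0,0,0,-0.002,-0.06,0,0,0,0,-0.002,-0.06,0,0,0,0,-0.002,-0.06,0,0,0,0,-0.002,-0.06,0,0,0,0,-0.002,-0.06,0,0,0,0,-0.002,-0.06,0,0,0,0,-0.002,-0.06,0,0,0,0],
)

```text
clock: 24.65
eef_pos: [0.5028, -0.1743, 0.0447]
tcp_rot: [1.0, 0.018, 0.001, 0.0]
ft_force: [1.6, -1.5, -0.9]
finger_gap: 0.0006
```

Run:
```python
from h import *
import cv2
stat()
im=r.capture("wrist");cv2.imwrite("pics/wrist9.png",im[:,:,::-1])
```

```text
t 24.65 stand mm [-54.8 -35.   44.7] F stand [ 1.57 -1.56 -0.91] tilt 0.001 yaw 0.003 side -0.000 gap 0.001
```

View pics/wrist9.png

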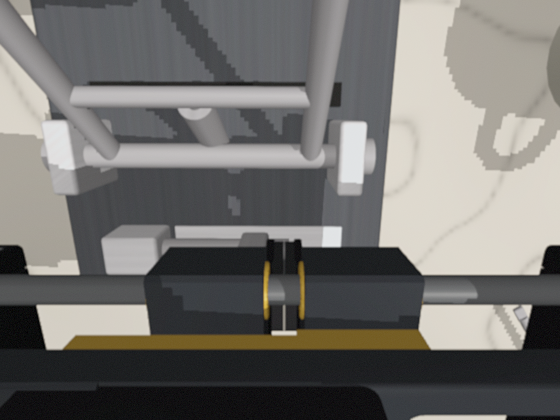

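carry_out(
  steps=[0,-0.02,0,0,0,0,0,-0.02,0,0,0,0,0,-0.02,0,0,0,0,0,-0.02,0,0,0,0,0,-0.02,0,0,0,0,0,-0.02,0,0,0,0,0,-0.02,0,0,0,0,0,-0.02,0,0,0,0,0,0,0,0,0,0,0,0,0,0,0,0],
)

```text
clock: 25.95
eef_pos: [0.5022, -0.1661, 0.0446]
tcp_rot: [1.0, 0.018, 0.0, -0.0]
ft_force: [0.9, -0.5, 0.3]
finger_gap: 0.0006
```

Run:
```python
from h import *
import cv2
stat()
im=r.capture("wrist");cv2.imwrite("pics/wrist10.png",cv2.resize(im[200:270,90:310,::-1],(792,252),interpolation=cv2.INTER_CUBIC))
```

```text
t 25.95 stand mm [-55.2 -26.8  44.6] F stand [ 0.86 -0.49  0.32] tilt 0.001 yaw 0.003 side 0.000 gap 0.001
```

View pics/wrist10.png

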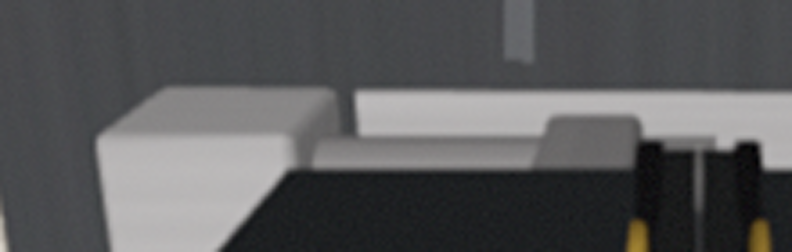

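carry_out(
  steps=[0,-0.01,0,0,0,0,0,-0.01,0,0,0,0,0,-0.01,0,0,0,0,0,-0.01,0,0,0,0,0,-0.01,0,0,0,0,0,-0.01,0,0,0,0,0,-0.01,0,0,0,0,0,-0.01,0,0,0,0,0,-0.01,0,0,0,0,0,-0.01,0,0,0,0],
)

```text
clock: 27.25
eef_pos: [0.5021, -0.1612, 0.0446]
tcp_rot: [1.0, 0.018, 0.0, 0.0]
ft_force: [-0.4, -3.9, 0.3]
finger_gap: 0.0004
```

carry_out(
  steps=[0,-0.004,0,0,0,0,0,-0.004,0,0,0,0,0,-0.004,0,0,0,0,0,-0.004,0,0,0,0,0,-0.004,0,0,0,0,0,0,0,0,0,0,0,0,0,0,0,0,0,0,0,0,0,0,0,0,0,0,0,0,0,0,0,0,0,0],
)

```text
clock: 28.5
eef_pos: [0.5022, -0.1602, 0.0447]
tcp_rot: [1.0, 0.018, 0.001, 0.0]
ft_force: [0.2, -1.6, -1.6]
finger_gap: 0.0007
```

carry_out(
  steps=[0,-0.004,0,0,0,0,0,-0.004,0,0,0,0,0,-0.004,0,0,0,0,0,-0.004,0,0,0,0,0,-0.004,0,0,0,0,0,0,0,0,0,0,0,0,0,0,0,0,0,0,0,0,0,0,0,0,0,0,0,0,0,0,0,0,0,0],
)

```text
clock: 29.75
eef_pos: [0.5022, -0.1592, 0.0447]
tcp_rot: [1.0, 0.018, 0.001, 0.0]
ft_force: [-0.3, -1.8, -0.2]
finger_gap: 0.0
```

carry_out(
  steps=[0,-0.004,0,0,0,0,0,-0.004,0,0,0,0,0,-0.004,0,0,0,0,0,-0.004,0,0,0,0,0,0,0,0,0,0,0,0,0,0,0,0,0,0,0,0,0,0,0,0,0,0,0,0,0,0,0,0,0,0,0,0,0,0,0,0],
)

```text
clock: 31.0
eef_pos: [0.5021, -0.1584, 0.0447]
tcp_rot: [1.0, 0.018, 0.0, 0.0]
ft_force: [-0.3, -2.4, -0.2]
finger_gap: 0.0004
```

Run:
```python
from h import *
import cv2
stat()
im=r.capture("wrist");cv2.imwrite("pics/wrist11.png",cv2.resize(im[200:270,90:310,::-1],(792,252),interpolation=cv2.INTER_CUBIC))
stat()
```

```text
t 31.00 stand mm [-55.  -19.1  44.7] F stand [-0.36 -2.42 -0.21] tilt 0.001 yaw 0.003 side -0.000 gap 0.000
t 31.05 stand mm [-55.  -19.1  44.7] F stand [-0.   -2.38  0.23] tilt 0.001 yaw 0.003 side -0.000 gap 0.001
```

View pics/wrist11.png

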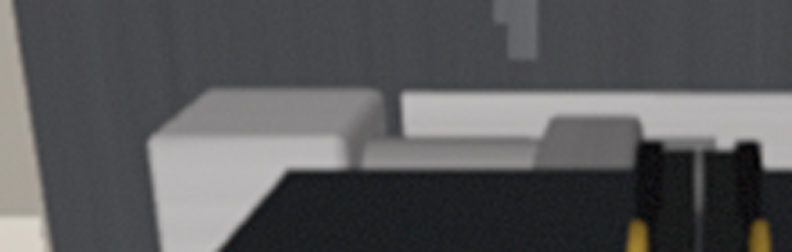

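Still sliding, at about 2.5 N and with no stop yet. I'll keep creeping.

carry_out(
  steps=[0,-0.004,0,0,0,0,0,-0.004,0,0,0,0,0,-0.004,0,0,0,0,0,-0.004,0,0,0,0,0,0,0,0,0,0,0,0,0,0,0,0,0,0,0,0,0,0,0,0,0,0,0,0,0,0,0,0,0,0,0,0,0,0,0,0],
)

```text
clock: 32.3
eef_pos: [0.5021, -0.1576, 0.0447]
tcp_rot: [1.0, 0.018, 0.0, -0.0]
ft_force: [1.4, -2.8, -0.1]
finger_gap: 0.0005
```

carry_out(
  steps=[0,-0.003,0,0,0,0,0,-0.003,0,0,0,0,0,-0.003,0,0,0,0,0,-0.003,0,0,0,0,0,0,0,0,0,0,0,0,0,0,0,0,0,0,0,0,0,0,0,0,0,0,0,0,0,0,0,0,0,0,0,0,0,0,0,0],
)

```text
clock: 33.55
eef_pos: [0.5021, -0.157, 0.0447]
tcp_rot: [1.0, 0.018, 0.0, 0.0]
ft_force: [0.5, -1.6, 0.7]
finger_gap: 0.0003
```

carry_out(
  steps=[0,-0.003,0,0,0,0,0,-0.003,0,0,0,0,0,-0.003,0,0,0,0,0,-0.003,0,0,0,0,0,0,0,0,0,0,0,0,0,0,0,0,0,0,0,0,0,0,0,0,0,0,0,0,0,0,0,0,0,0,0,0,0,0,0,0],
)

```text
clock: 34.8
eef_pos: [0.502, -0.1564, 0.0447]
tcp_rot: [1.0, 0.018, 0.0, 0.0]
ft_force: [1.3, -2.7, 0.5]
finger_gap: 0.0002
```

carry_out(
  steps=[0,-0.003,0,0,0,0,0,-0.003,0,0,0,0,0,-0.003,0,0,0,0,0,-0.003,0,0,0,0,0,0,0,0,0,0,0,0,0,0,0,0,0,0,0,0,0,0,0,0,0,0,0,0,0,0,0,0,0,0,0,0,0,0,0,0],
)

```text
clock: 36.05
eef_pos: [0.502, -0.156, 0.0447]
tcp_rot: [1.0, 0.018, 0.0, 0.0]
ft_force: [0.9, -4.5, 1.0]
finger_gap: 0.0005
```

carry_out(
  steps=[0,-0.002,0,0,0,0,0,-0.002,0,0,0,0,0,-0.002,0,0,0,0,0,0,0,0,0,0,0,0,0,0,0,0,0,0,0,0,0,0,0,0,0,0,0,0,0,0,0,0,0,0,0,0,0,0,0,0,0,0,0,0,0,0],
)

```text
clock: 37.3
eef_pos: [0.502, -0.156, 0.0447]
tcp_rot: [1.0, 0.018, 0.001, 0.0]
ft_force: [1.0, -6.2, 0.8]
finger_gap: 0.0007
```

Run:
```python
from h import *
import cv2
stat()
im=r.capture("wrist")
stat()
```

```text
t 37.30 stand mm [-55.1 -16.7  44.7] F stand [ 0.76 -6.22  0.84] tilt 0.001 yaw 0.003 side -0.001 gap 0.001
t 37.35 stand mm [-55.1 -16.6  44.7] F stand [ 0.7  -5.51  0.3 ] tilt 0.001 yaw 0.003 side -0.001 gap -0.000
```

carry_out(
  steps=[0,-0.003,0,0,0,0,0,-0.003,0,0,0,0,0,-0.003,0,0,0,0,0,0,0,0,0,0,0,0,0,0,0,0,0,0,0,0,0,0,0,0,0,0,0,0,0,0,0,0,0,0,0,0,0,0,0,0,0,0,0,0,0,0],
)

```text
clock: 38.6
eef_pos: [0.502, -0.1559, 0.0447]
tcp_rot: [1.0, 0.018, 0.001, 0.0]
ft_force: [0.8, -7.8, -0.6]
finger_gap: 0.0003
```

carry_out(
  steps=[0,0.1,0,0,0,0,0,0.15,0,0,0,0,0,0.2,0,0,0,0,0,0.2,0,0,0,0,0,0.1,-0.3,0,0,0,-0.1,0.1,-0.4,0,0,0,-0.1,0.1,-0.4,0,0,0,-0.1,0.1,-0.4,0,0,0,-0.1,0.1,-0.3,0,0,0,0,0,0,0,0,0],
)

```text
clock: 39.85
eef_pos: [0.4843, -0.2142, 0.1363]
tcp_rot: [1.0, 0.018, 0.002, 0.001]
ft_force: [0.2, -0.3, -1.0]
finger_gap: 0.0004
```

Run:
```python
from h import *
import cv2
stat()
p,R=tip()
im=r.capture("wrist");cv2.imwrite("pics/wrist12.png",im[:,:,::-1])
im=r.capture("scene");cv2.imwrite("pics/scene12.png",im[:,:,::-1])
```

```text
t 39.85 stand mm [-74.7 -74.2 136.3] F stand [ 0.16 -0.27 -0.98] tilt 0.003 yaw 0.002 side -0.002 gap 0.000
```

View pics/wrist12.png

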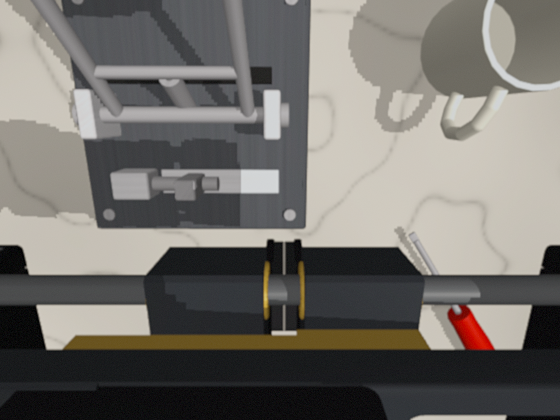

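View pics/scene12.png

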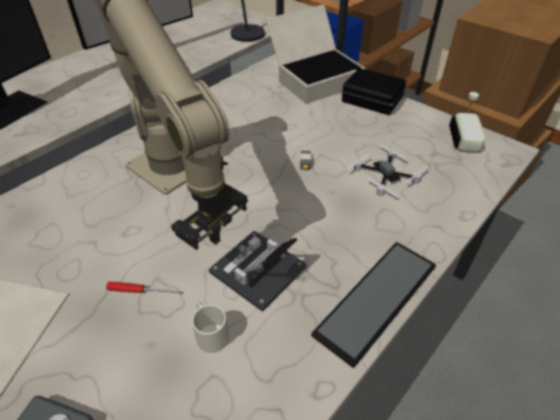

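Run:
```python
import cv2
im=cv2.imread("pics/wrist12.png")[150:220,90:300]
cv2.imwrite("pics/w12c.png",cv2.convertScaleAbs(cv2.resize(im,(798,266),interpolation=cv2.INTER_CUBIC),alpha=1.8))
```

```text
(no output)
```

View pics/w12c.png

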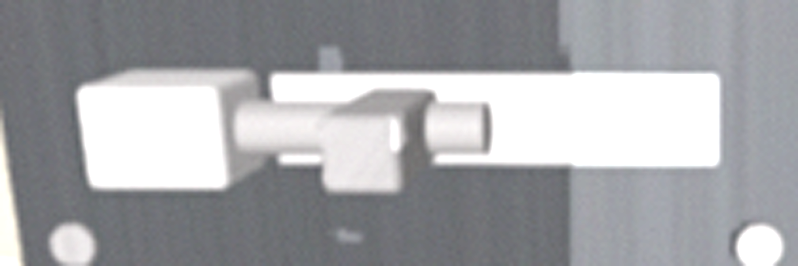

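Run:
```python
from h import *
p,R=tip()
c=lambda u,v:(u/3.8+90-.4,v/3.8+150-.4)
for q in [(322,117),(403,117),(403,191),(326,191)]: print("knob top",W2S(wray(*c(*q),.0595,p,R)).round(1))
stat(); print(abs(r.state()["qd"]).max())
```

```text
knob top [-47.7   7.9  59.5]
knob top [-47.7  -7.8  59.5]
knob top [-62.4  -6.7  59.5]
knob top [-62.5   8.4  59.5]
t 39.95 stand mm [-75.2 -73.2 134.5] F stand [0.54 0.2  0.66] tilt 0.001 yaw 0.003 side -0.000 gap 0.000
0.013102473011698005
```

The camera puts the knob's centre at y ≈ +0.4 mm, so the bolt is home. The prop is on its far stop and the arm is clear.

```bash
python3 -c "
from bench import r
print(r.sign_off())"
```

```text
the job is handed in; nothing more can be done
None
```

The stand is set up and the job is handed in at about 40 s of the 69 s allowed.

- **Prop:** I pushed it over with the shut fingers from the robot's side. The wrist picture showed it had snapped onto its far stop by itself, with the fingers off it. The highest force I read while pushing was about 6 N.
- **Press:** I pressed the rail square against the stop at 9 to 10.5 N for more than a second, then came off it.
- **Bolt:** I slid the knob along at about 2.5 N until it stopped. The last readings rose from 4.5 to 7.8 N with no further movement. A wrist picture after backing off puts the knob's centre at y ≈ +0.4 mm, where home is 0, so it is fully home within the measuring error.
- **Last look:** The prop was still on its far stop and the mug, screwdriver, battery and quad looked unmoved in the scene picture. The arm was clear, with its force reading near zero.

No check failed or disagreed. Forces could only be read at the end of each move, so short peaks in between were not seen.

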